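# Chill the milk cartons and set the thermostat wheel

### The arm

A 6-joint arm with a two-finger parallel gripper is mounted at the origin on the work surface. World frame = base frame: x ahead of the robot, y to its left, z up, the work surface at z = 0. Lengths are in m, angles in rad, forces in N, time in s.
With the tool pointing down it reaches from about 0.225 to 0.875 m from the base axis. Payload 3.4 kg.
Tool frame: the origin (TCP) lies between the finger pads; the fingertips stand 8 mm ahead of it and the grasp point (between the pads) lies 11 mm behind it; z points along the fingers, y is the line along which they close (so a half turn about z gives the same grasp; the last joint's range is limited). The gripper opens to 85 mm and grips with 20 to 120 N. Pads are 22 mm wide; open, the fingers measure 114 mm over their backs; the gripper's body (76 mm by 85 mm) begins 54 mm behind the grasp point. The pads swing forward as they close: fully open they stand 13 mm farther back than shut.
Start: joints at [0.995, 0.276, 1.505, -0, 1.361, -0.121], TCP at [0.253, 0.517, 0.239] pointing down, gripper open.
Joint ranges: [-2.89, 2.89], [-0.75, 2.08], [0.22, 2.7], [-1.18, 4.32], [0.11, 2.71], [-2.7, 2.7]. Speed limits (rad/s): [2.57, 2.57, 3.14, 3.14, 3.14, 3.14].

### API

Orientations are given as a unit quaternion [w, x, y, z].
In Python, from rig import manip gives the robot as it stands.
- The arm moves only by the tool move_arm, never from a script. Its argument "deltas" is a list that holds one entry, the list of rows, each a list of 5 numbers: the shift along the tool's x, y, z normalised to -1 to 1, where 1 is 80 cm, then the turn about the tool's z normalised to -1 to 1, where 1 is 120 degrees, then the closure, from -1 (fully open) to 1 (shut). In form: [[[tx, ty, tz, twist, grip], ...]]. A call has 1 to 12 rows; each row is the pose to reach, as a shift and turn from the pose commanded when the call began, along the tool's axes at that moment; what a row does not reach only later rows make up. A row lasts 1/10 s, in which the tool goes at most 50 mm and 8.59 degrees, less where a joint would pass 70% of its speed; a pose out of reach is approached as far as the arm can. A call with a number of a shift or a turn outside -1 to 1 is refused whole. A call with a gripper value outside its range is refused whole. The fingers move at their own pace and stop on an object; "squeeze" is the grip in N (left out, the last holds). Time passes only in rows, so rows that repeat a pose let the fingers close. It gives the time, the measured TCP pose, the force, the opening and the grip force at its end, in the units of the state.
- manip.get_state(): the state, without advancing time (a new reading comes with each control period).
- manip.get_image(name): name is "side" or "top" or "wrist"; returns the picture (400x640x3 uint8, red, green, blue); there is no depth.
- manip.camera_params(name): a dict with "fx", "fy", "cx", "cy" (pixels), "dist" ([k1, k2, p1, p2, k3] as OpenCV has them; the pictures are not rectified), "R" (3x3) and "t" (3): a world point X has camera coordinates R X + t; the wrist camera has in their place "tool_from_camera" (4x4, takes a point from camera to tool coordinates, whose origin is the TCP and whose axes are the flange's). Camera axes: x right, y down, z forward; pixel columns grow to the right and rows downward; lengths in m; the calibration is good to about 2 mm. A picture is of the moment at which its call begins: read the wrist's pose just before it. camera_params takes no time and is no camera call.
- manip.sign_off(): hands the job in; it is judged then, once.
The state is a dict: "clock": time; "qpos": joint angles; "qd": joint speeds; "effort": joint torques, N m; "position": TCP position; "ee_rot": TCP orientation; "contact_force": force on the tool from outside, world axes, zero at the start; "moment": the same for the moment, N m; "width": finger opening in m; "gripper_force": force on a finger pad.
Only numpy, scipy, OpenCV 4.12 (cv2) and the standard library are available. Lean on these libraries where they do the work, as an engineer would, in place of code of your own. Each camera call takes 0.05 s, during which the arm holds its last target. There are 200 camera calls.

### The job

Put the donated milk on chill: slide the chill box's lid back, stand every milk carton from the table upright on the floor of the well (set down, not dropped), and slide the lid fully shut again. Roll the knurled thermostat wheel with a fingertip to setting 5, five clicks up from the off stop. Leave the tins and the pump bottle where they are.

Things in the scene. Friction and masses are not known exactly. Their poses are not given: they have to be found in the camera images.
- chill_box: white table-top chill box fixed to the table, 440 mm long (x, away from the robot), 340 wide (y), 190 high. Origin: centre of its underside. Its well spans x -200..200, y -50..150 mm, walls 20 mm, floor 78 mm and rim 190 mm above the table; a fixed cover roofs its back half (x over -10), the lid its front half. At -y (y -170..-70) runs the grey machine compartment, flat top at 190 mm, with the wheel.
- well (a point): middle of the well's floor below the lid opening, 78 mm above the table; axes as the chill box. With the lid fully back the opening above it is x -95..95 mm, y -100..100 mm, room for four cartons in two rows of two; under the fixed cover the well goes on to x = 305 mm.
- lid (a joint): travel of the clear aluminium-framed sliding lid in m: 0 = fully shut at its stop, 0.205 = fully back (box +x, over the fixed cover). It runs between two low tracks, tops of lid and tracks 203 mm above the table; moved by about 3 N plus drag, it stays where it is left. It may start ajar by up to 25 mm.
- lid_handle (a point): middle of the top edge of the lid's black handle: a solid bar 110 mm long (box y), 16 mm thick (box x), standing 26 mm high on the lid, its top 229 mm above the table, its middle 35 mm behind the lid's front edge. Moves with the lid.
- wheel (a joint): angle of the thermostat wheel in rad: 0 = off stop; eight click positions, settings 0 to 7, 0.5236 rad (30 degrees) apart, end stop at 3.665. It grows (colder) as the wheel's top is rolled away from the robot (box +x). A spring detent of about 1 N at the rim pulls it into the nearest click when let go. It starts on a setting from 0 to 3.
- wheel_top (a point): top point of the black knurled thumbwheel, 202 mm above the table; axes as the chill box. Wheel 60 mm diameter, 18 mm wide, axle along box y; only its top 12 mm stands out of a slot in the compartment's top. One click = 15.7 mm of rim. White bars across the rim, from 2 mm long (setting 0) to 16 mm (7), pass two white ticks on the bezel: the bar between them is the present setting.
- carton1: half-pint gable-top milk carton, white with blue print, rigid: square body 57 x 57 mm, 76 mm tall, then a gable roof up to 98 mm and a 4 mm thick fin along its own x up to 107 mm; 0.19 to 0.34 kg, mostly below 76 mm. Origin: centre of its underside, z up. Starts upright on the table. Absent (None) in some starts.
- carton2: half-pint gable-top milk carton, white with blue print, rigid: square body 57 x 57 mm, 76 mm tall, then a gable roof up to 98 mm and a 4 mm thick fin along its own x up to 107 mm; 0.19 to 0.34 kg, mostly below 76 mm. Origin: centre of its underside, z up. Starts upright on the table. Absent (None) in some starts.
- carton3: half-pint gable-top milk carton, white with blue print, rigid: square body 57 x 57 mm, 76 mm tall, then a gable roof up to 98 mm and a 4 mm thick fin along its own x up to 107 mm; 0.19 to 0.34 kg, mostly below 76 mm. Origin: centre of its underside, z up. Starts upright on the table. Absent (None) in some starts.
- carton4: half-pint gable-top milk carton, white with blue print, rigid: square body 57 x 57 mm, 76 mm tall, then a gable roof up to 98 mm and a 4 mm thick fin along its own x up to 107 mm; 0.19 to 0.34 kg, mostly below 76 mm. Origin: centre of its underside, z up. Starts upright on the table. Absent (None) in some starts.
- carton5: half-pint gable-top milk carton, white with blue print, rigid: square body 57 x 57 mm, 76 mm tall, then a gable roof up to 98 mm and a 4 mm thick fin along its own x up to 107 mm; 0.19 to 0.34 kg, mostly below 76 mm. Origin: centre of its underside, z up. Starts upright on the table. Absent (None) in some starts.
- tin1: bystander: food tin standing upright, 76 mm diameter, 112 mm high; origin at the centre of its underside.
- tin2: bystander: food tin standing upright, 76 mm diameter, 112 mm high; origin at the centre of its underside.
- pump_bottle: bystander: clear pump soap bottle, 64 mm diameter, 185 mm high; origin at the centre of its underside.
Not all that is in view belongs to the job. Leave any turquoise look-alike of the carton3 alone. Leave any green look-alike of the carton1 alone.

How it is judged:
By the outcome, as a careful person would: the job done as asked, in the order asked, and still so for the second after the job is handed in, with the robot touching nothing.
Of carton1, carton2, carton3, carton4, carton5 only 3 to 4 are there at a start; the rules pass over those that are not, and their reading is None.
At some moment in a run one of carton1, carton2, carton3, carton4, carton5 may be knocked a few centimetres aside while the robot is not near it.
It also fails if it takes over 210 s, if anything falls off the work surface, if the arm or the gripper's body presses on something with over 40 N, if the wrist force passes 120 N, or if a joint passes its speed limit or range.

## Working session

There is one attempt and no reset: what is moved stays moved. The work goes in short steps, Python scripts to look and compute and a tool call to move; the robot and the scene stay as the last step left them, time stands still between calls to the robot, and variables do not carry over. Pictures are saved under pics/ and viewed, at most 14 in all, crops included, and the job is handed in when it is done.

Besides the shell and the picture viewer there is one more tool, called after "Call:" as name(argument=value, ...), one argument or row to a line, values as JSON. move_arm: Moves the arm, as the interface text tells. Scaled input: -1 to 1 covers 80 cm each way for a shift and 120 degrees each way for a turn. Its arguments: {"type":"object","properties":{"deltas":{"type":"array","items":{"type":"array","items":{"type":"array","items":{"type":"number","minimum":-1,"maximum":1}}}},"squeeze":{"type":"number"}},"required":["deltas"]}

```bash
ls; mkdir -p pics
python3 - <<'E'
from rig import manip
import cv2,numpy as np
s=manip.get_state();print({k:np.round(v,3).tolist() for k,v in s.items()})
for n in("top","side"):
    cv2.imwrite(f"pics/{n}0.png",cv2.cvtColor(manip.get_image(n),cv2.COLOR_RGB2BGR))
for n in("top","side","wrist"):
    print(n,{k:np.round(v,4).tolist() for k,v in manip.camera_params(n).items()})
E
```

```text
pics
{'clock': 0.0, 'qpos': [0.995, 0.277, 1.506, 0.0, 1.361, -0.121], 'qd': [0.001, -0.001, -0.001, -0.0, -0.001, -0.001], 'effort': [0.001, -41.678, -24.581, -0.0, 0.011, -0.0], 'position': [0.252, 0.516, 0.238], 'ee_rot': [-0.0, 0.225, 0.974, -0.001], 'contact_force': [0.232, -0.763, -1.207], 'moment': [-0.002, 0.001, 0.019], 'gripper_force': 0.0, 'width': 0.086}
top {'fx': 369.0304, 'fy': 369.0304, 'cx': 325.4258, 'cy': 202.1429, 'dist': [-0.0675, 0.0, 0.0, 0.0, 0.0], 'R': [[-0.0293, -0.9993, -0.0217], [-0.9886, 0.0322, -0.147], [0.1476, 0.0171, -0.9889]], 't': [-0.0387, 0.6195, 1.114]}
side {'fx': 432.761, 'fy': 432.761, 'cx': 326.6835, 'cy': 202.1019, 'dist': [-0.0499, 0.0, 0.0, 0.0, 0.0], 'R': [[0.9268, -0.3755, -0.0086], [-0.2073, -0.4923, -0.8454], [0.3132, 0.7853, -0.5341]], 't': [-0.5558, 0.2172, 1.0401]}
wrist {'fx': 290.8921, 'fy': 290.8921, 'cx': 321.6316, 'cy': 192.2701, 'dist': [-0.0409, 0.0, 0.0, 0.0, 0.0], 'tool_from_camera': [[0.0008, -0.9469, -0.3216, 0.0831], [1.0, 0.001, -0.0004, 0.0003], [0.0007, -0.3216, 0.9469, -0.1351], [0.0, 0.0, 0.0, 1.0]]}
```

View pics/top0.png

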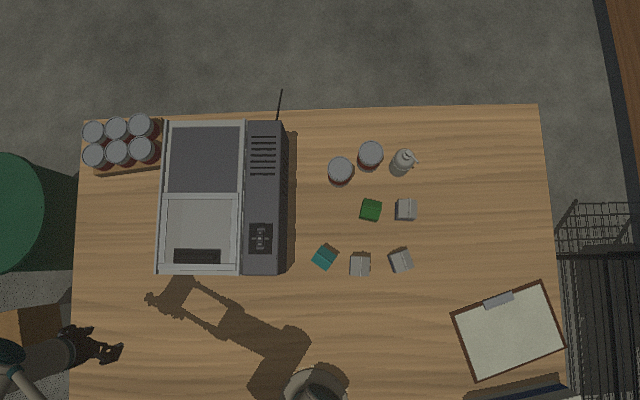

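View pics/side0.png

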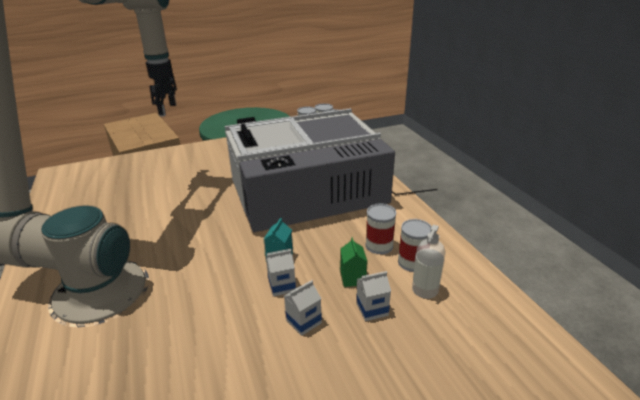

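The top view shows three milk cartons at about (360,264), (401,260) and (405,209). The look-alikes are at (323,257) turquoise and (371,210) green. The chill box spans (155..290, 118..275), with its handle at (197,256) and the wheel at (261,238). The side view shows the same three milk cartons. Next I'll enlarge the box and measure.

```bash
cat > h.py <<'E'
from rig import manip
import cv2,numpy as np
from scipy.spatial.transform import Rotation as Rn
def rot(s): return Rn.from_quat(s["ee_rot"],scalar_first=True).as_matrix()
def cam(n,s=None):
    p=manip.camera_params(n);K=np.array([[p["fx"],0,p["cx"]],[0,p["fy"],p["cy"]],[0,0,1.]])
    if n=="wrist":
        T=np.eye(4);s=s or manip.get_state();T[:3,:3]=rot(s);T[:3,3]=s["position"]
        T=np.linalg.inv(T@np.array(p["tool_from_camera"]));R,t=T[:3,:3],T[:3,3]
    else: R,t=np.array(p["R"]),np.array(p["t"])
    return K,np.array(p["dist"]),R,t
def ray(c,px,z):
    K,d,R,t=c
    u=cv2.undistortPoints(np.array(px,float).reshape(-1,1,2),K,d)[:,0]
    D=np.c_[u,np.ones(len(u))]@R; o=-R.T@t
    return o+D*((z-o[2])/D[:,2])[:,None]
def proj(c,X):
    K,d,R,t=c
    return cv2.projectPoints(np.array(X,float).reshape(-1,1,3),cv2.Rodrigues(R)[0],t,K,d)[0][:,0]
def snap(n,f,crop=None,k=1):
    s=manip.get_state();im=cv2.cvtColor(manip.get_image(n),cv2.COLOR_RGB2BGR)
    cv2.imwrite("pics/raw_"+f,im)
    if crop: x0,y0,x1,y1=crop;cv2.imwrite("pics/"+f,cv2.resize(im[y0:y1,x0:x1],None,fx=k,fy=k,interpolation=cv2.INTER_CUBIC))
    return im,cam(n,s),s
def todelta(target,yaw=None):
    "rows units for a world target, tool pointing down; current tool axes"
    s=manip.get_state();R=rot(s);return np.round(R.T@(np.array(target)-s["position"])/0.8,4)
E
python3 - <<'E'
from h import *
im=cv2.imread("pics/top0.png")
a=cv2.resize(im[110:285,145:300],None,fx=3.4,fy=3.4,interpolation=cv2.INTER_CUBIC)
cv2.imwrite("pics/top0box.png",cv2.convertScaleAbs(a,alpha=1.6,beta=10))
c=cam("top")
# white cartons masks
hsv=cv2.cvtColor(im,cv2.COLOR_BGR2HSV)
m=((hsv[...,1]<50)&(hsv[...,2]>95)).astype(np.uint8)*255
n,l,st,ce=cv2.connectedComponentsWithStats(m)
for i in range(1,n):
    if st[i,4]>60 and 300<ce[i][0]<450 and 100<ce[i][1]<300:print(st[i],ce[i],ray(c,[ce[i]],.09).round(3))
for nm,px in dict(A=(360,264),B=(401,260),C=(405,209),tq=(323,257),gr=(371,210)).items():print(nm,ray(c,[px],.08).round(3))
E
```

```text
[359 140  25  24 439] [370.59225513 152.08428246] [[ 0.763 -0.202  0.09 ]]
[396 149  23  18 244] [405.3647541  157.46311475] [[ 0.742 -0.308  0.09 ]]
[327 156  25  25 464] [339.54525862 168.03448276] [[ 0.715 -0.105  0.09 ]]
[398 198  19  21 340] [407.34117647 208.14411765] [[ 0.585 -0.304  0.09 ]]
[390 249  24  24 358] [401.85195531 261.01675978] [[ 0.428 -0.279  0.09 ]]
[350 256  20  21 360] [359.53888889 265.69444444] [[ 0.419 -0.154  0.09 ]]
A [[ 0.424 -0.156  0.08 ]]
B [[ 0.431 -0.278  0.08 ]]
C [[ 0.584 -0.299  0.08 ]]
tq [[ 0.448 -0.046  0.08 ]]
gr [[ 0.584 -0.196  0.08 ]]
```

View pics/top0box.png

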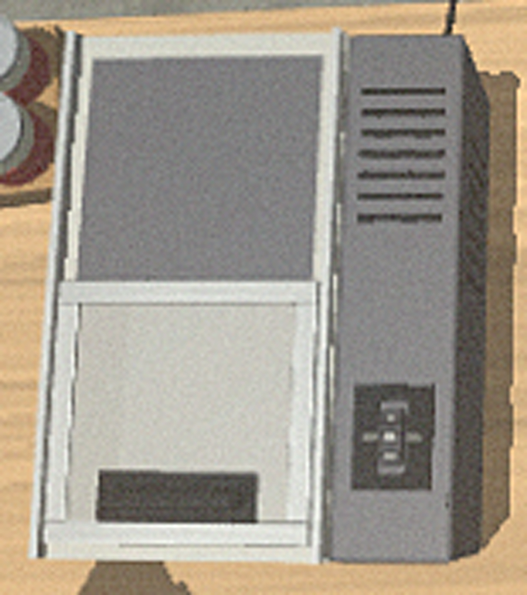

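The enlarged view shows the compartment's top corners at crop (450,560) and (463,36). The wheel is at (390,436), the handle spans (98..258, 470..522), and the lid sits near shut with its back edge at y≈283.

Run:
```python
from h import *
c=cam("top");print("cam",(-c[2].T@c[3]).round(3))
f=lambda p:np.array(p,float)/3.4+[145,110]
d=ray(c,f([(450,560),(463,36),(330,560),(350,36)]),.19);print(d.round(4))
v=d[1]-d[0];yaw=np.arctan2(v[1],v[0]);print("yaw",np.degrees(yaw),np.linalg.norm(v))
e=ray(c,f([(32,556),(68,33),(320,563)]),.203);print(e.round(4));v=e[1]-e[0];print(np.degrees(np.arctan2(v[1],v[0])),np.linalg.norm(v))
w=ray(c,f([(390,436)]),.202)[0];print("wheel",w.round(4))
h=ray(c,f([(99,471),(257,471),(98,522),(258,522)]),.229);print("handle@.229",h.round(4))
```

```text
cam [ 0.447 -0.078  1.192]
[[0.4037 0.0744 0.19  ]
 [0.8361 0.0592 0.19  ]
 [0.406  0.1702 0.19  ]
 [0.8402 0.1551 0.19  ]]
yaw -2.017029103508103 0.43265358610882876
[[0.4142 0.408  0.203 ]
 [0.8495 0.3944 0.203 ]
 [0.4044 0.1749 0.203 ]]
-1.7836633620644669 0.4354506424550314
wheel [0.5022 0.1191 0.202 ]
handle@.229 [[0.4795 0.3429 0.229 ]
 [0.4766 0.2175 0.229 ]
 [0.4402 0.3428 0.229 ]
 [0.4376 0.2164 0.229 ]]
```

Call:
move_arm(
  deltas=[
    [[0,0,-0.2,0,-1],[-0.36,-0.15,-0.2,0.55,-1],[-0.36,-0.15,-0.2,0.55,-1],[-0.36,-0.15,-0.2,0.55,-1],[-0.36,-0.15,-0.2,0.55,-1],[-0.36,-0.15,-0.2,0.55,-1],[-0.36,-0.15,-0.2,0.55,-1],[-0.36,-0.15,-0.2,0.55,-1],[-0.36,-0.15,-0.2,0.55,-1],[-0.36,-0.15,-0.2,0.55,-1],[-0.36,-0.15,-0.2,0.55,-1],[-0.36,-0.15,-0.2,0.55,-1]],
  ],
)

```text
clock: 1.3
position: [0.458, 0.2827, 0.3988]
ee_rot: [-0.0, 0.719, 0.695, -0.0]
contact_force: [0.4, -0.7, 0.2]
width: 0.0848
gripper_force: 0.0
```

Run:
```python
from h import *
im,c,s=snap("wrist","w1.png",(0,0,640,400),1.2)
print(s["position"].round(4),rot(s).round(4).tolist(),s["qpos"].round(3),s["clock"])
print(proj(c,[[.4588,.28,.229],[.5022,.1191,.202]]).round(1))
```

```text
[0.458  0.2827 0.3988] [[0.0334, 0.9994, -0.001], [0.9994, -0.0334, -0.0002], [-0.0002, -0.001, -1.0]] [0.424 0.173 1.259 0.    1.71  0.457] 1.3
[[322.7 176.6]
 [358.3 284.4]]
```

View pics/w1.png

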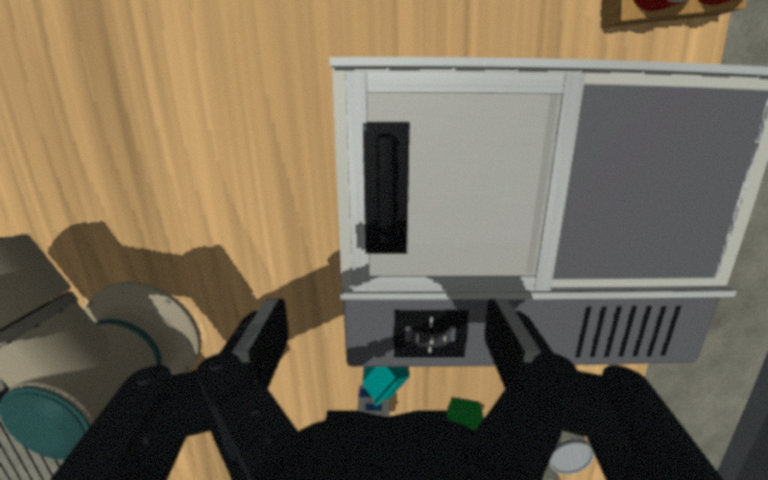

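The wrist view shows the handle bar at view (377..400, 132..238), centre about (323,154) raw, on a black base plate. The wheel is at view (431,334), with ticks at (431,320) and (431,349). The lid's front edge is near view x≈345.

Run:
```python
from h import *
im=cv2.imread("pics/raw_w1.png");s=manip.get_state();c=cam("wrist",s)
f=lambda p:np.array(p,float)/1.2
print("bar",ray(c,f([(388,134),(388,238),(377,185),(400,185)]),.229).round(4))
print("plate",ray(c,f([(365,122),(409,122),(365,253),(409,253)]),.203).round(4))
print("wheel",ray(c,f([(431,334)]),.202).round(4))
b=ray(c,f([(348,364),(695,362)]),.19);print("comp",b.round(4))
t=ray(c,f([(333,59),(341,295),(733,294)]),.203);print("track",t.round(4))
print("lid front/back",ray(c,f([(345,180),(548,280),(575,80)]),.203).round(4))
g=cv2.cvtColor(im,cv2.COLOR_BGR2GRAY)
print(g[150:158,300:345].mean(0).round().astype(int))
print(g[100:215,321:326].mean(1).round().astype(int))
cv2.imwrite("pics/w1c.png",cv2.resize(cv2.convertScaleAbs(im[90:310,280:410],alpha=2,beta=20),None,fx=2.7,fy=2.7,interpolation=cv2.INTER_CUBIC))
```

```text
bar [[0.4615 0.3485 0.229 ]
 [0.4586 0.2549 0.229 ]
 [0.4505 0.3051 0.229 ]
 [0.4708 0.3044 0.229 ]]
plate [[0.441  0.3583 0.203 ]
 [0.481  0.357  0.203 ]
 [0.4344 0.2299 0.203 ]
 [0.4795 0.2284 0.203 ]]
wheel [[0.5032 0.1289 0.202 ]]
comp [[0.4052 0.0806 0.19  ]
 [0.8374 0.0629 0.19  ]]
track [[0.4159 0.4119 0.203 ]
 [0.4061 0.1821 0.203 ]
 [0.843  0.1659 0.203 ]]
lid front/back [[0.4192 0.3058 0.203 ]
 [0.627  0.1924 0.203 ]
 [0.6292 0.3893 0.203 ]]
[182 180 164 116  61  34  29  30  26  28  30  28  28  22  18  18  21  27
  26  25  23  24  24  23  25  23  19  14  12  12  15  21  25  28  25  27
  27  28  34  61 106 143 157 161 161]
[148 107  60  39  35  35  34  34  31  32  29  21  13  15  20  22  27  29
  28  25  26  28  25  28  27  26  26  25  27  25  27  26  27  26  25  26
  25  24  26  27  26  23  23  24  25  23  25  23  24  24  22  21  22  26
  26  24  26  24  26  26  19  22  24  25  23  22  25  26  20  25  23  22
  23  21  22  21  25  22  21  21  21  24  21  23  22  22  20  19  11  12
  13  10  14   9   8   6   9  10  10  11  12  13   9  11   4   8   8  11
   5  16  52 102 140 155 157]
```

View pics/w1c.png

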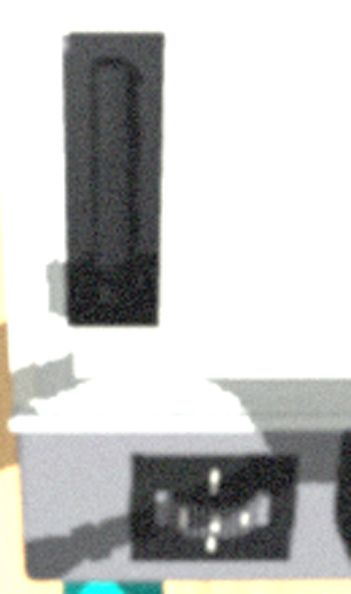

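Call:
move_arm(
  deltas=[
    [[0.01,0,0.06,0,-0.3],[0.01,0,0.12,0,-0.3],[0.01,0,0.17,0,-0.3],[0.01,0.001,0.2,0,-0.3],[0.01,0.001,0.22,0,-0.3],[0.01,0.001,0.229,0,-0.3],[0.01,0.001,0.229,0,-0.3]],
  ],
  squeeze=40,
)

```text
clock: 2.05
position: [0.4589, 0.2904, 0.2153]
ee_rot: [-0.0, 0.719, 0.695, -0.001]
contact_force: [0.2, 1.4, 0.2]
width: 0.0559
gripper_force: 0.0
```

Call:
move_arm(
  deltas=[
    [[0,0,0,0,1],[0,0,0,0,1],[0,0,0,0,1],[0,0,0,0,1],[0,0,0,0,1],[0,0,0,0,1],[0,0,0,0,1],[0,0,0,0,1]],
  ],
)

```text
clock: 2.85
position: [0.4596, 0.2906, 0.2174]
ee_rot: [-0.0, 0.72, 0.694, 0.001]
contact_force: [-2.3, 0.7, 6.1]
width: 0.0151
gripper_force: 41.1
```

Call:
move_arm(
  deltas=[
    [[0,0.02,-0.002,0,1],[0,0.045,-0.002,0,1],[0,0.07,-0.002,0,1],[0,0.095,-0.002,0,1],[0,0.12,-0.002,0,1],[0,0.145,-0.002,0,1],[0,0.17,-0.002,0,1],[0,0.19,-0.002,0,1],[0,0.21,-0.002,0,1],[0,0.22,-0.002,0,1],[0,0.225,-0.002,0,1],[0,0.225,-0.002,0,1]],
  ],
)

```text
clock: 4.05
position: [0.6401, 0.2845, 0.2175]
ee_rot: [-0.0, 0.72, 0.694, 0.001]
contact_force: [0.3, 3.9, -1.7]
width: 0.015
gripper_force: 40.7
```

Call:
move_arm(
  deltas=[
    [[0,0.008,0,0,1],[0,0.016,0,0,1],[0,0.022,0,0,1],[0,0.026,0,0,1],[0,0.03,0,0,1],[0,0.033,0,0,1],[0,0.033,0,0,1]],
  ],
)

```text
clock: 4.75
position: [0.6568, 0.284, 0.2174]
ee_rot: [-0.007, 0.719, 0.695, -0.007]
contact_force: [-19.9, 4.1, 5.4]
width: 0.0153
gripper_force: 42.9
```

Call:
move_arm(
  deltas=[
    [[0,-0.01,0,0,1],[0,-0.01,0,0,-0.3],[0,-0.01,0,0,-0.3],[0,-0.01,0,0,-0.3],[0,-0.01,0,0,-0.3],[0,-0.01,-0.06,0,-0.3],[0,-0.01,-0.12,0,-0.5],[0,-0.01,-0.18,0,-1],[0,-0.01,-0.24,0,-1],[0,-0.01,-0.25,0,-1]],
  ],
)

```text
clock: 5.75
position: [0.6594, 0.283, 0.4256]
ee_rot: [0.003, 0.72, 0.694, 0.006]
contact_force: [0.6, 0.1, -0.1]
width: 0.085
gripper_force: 0.0
```

Run:
```python
from h import *
s=manip.get_state();print(s["position"].round(4),s["contact_force"].round(1),rot(s).round(3).tolist())
# fly to (0.44,-0.19,0.42), tool y angle 90 deg
print(todelta([.45,-.22,.42]))
```

```text
[0.6594 0.283  0.4256] [ 0.6  0.1 -0.1] [[0.037, 0.999, 0.013], [0.999, -0.037, 0.004], [0.004, 0.013, -1.0]]
[-0.6379 -0.2386  0.0014]
```

Call:
move_arm(
  deltas=[
    [[-0.685,-0.174,0,0,-1],[-0.685,-0.174,0,0,-1],[-0.685,-0.174,0,0,-1],[-0.685,-0.174,0,0,-1],[-0.685,-0.174,0,0,-1],[-0.685,-0.174,0,0,-1],[-0.685,-0.174,0,0,-1],[-0.685,-0.174,0,0,-1],[-0.685,-0.174,0,0,-1],[-0.685,-0.174,0,0,-1],[-0.685,-0.174,0,0,-1],[-0.685,-0.174,0,0,-1]],
  ],
)

```text
clock: 6.95
position: [0.4974, -0.2644, 0.4167]
ee_rot: [-0.0, 0.722, 0.692, -0.001]
contact_force: [-1.2, 0.4, -0.4]
width: 0.0857
gripper_force: 0.0
```

Call:
move_arm(
  deltas=[
    [[0,0,0,0,-1],[0,0,0,0,-1]],
  ],
)

```text
clock: 7.15
position: [0.4993, -0.259, 0.4174]
ee_rot: [-0.001, 0.72, 0.694, 0.0]
contact_force: [0.8, 0.1, -0.9]
width: 0.0854
gripper_force: 0.0
```

Run:
```python
from h import *
im,c,s=snap("wrist","w2.png",(0,0,640,400),1.2)
print(s["position"].round(4),rot(s).round(4).tolist(),s["qpos"].round(3),s["clock"])
```

```text
[ 0.4993 -0.259   0.4174] [[0.0362, 0.9993, -0.0001], [0.9993, -0.0362, 0.0015], [0.0015, -0.0001, -1.0]] [-6.030e-01  2.140e-01  1.163e+00  1.000e-03  1.765e+00 -5.670e-01] 7.15
```

View pics/w2.png

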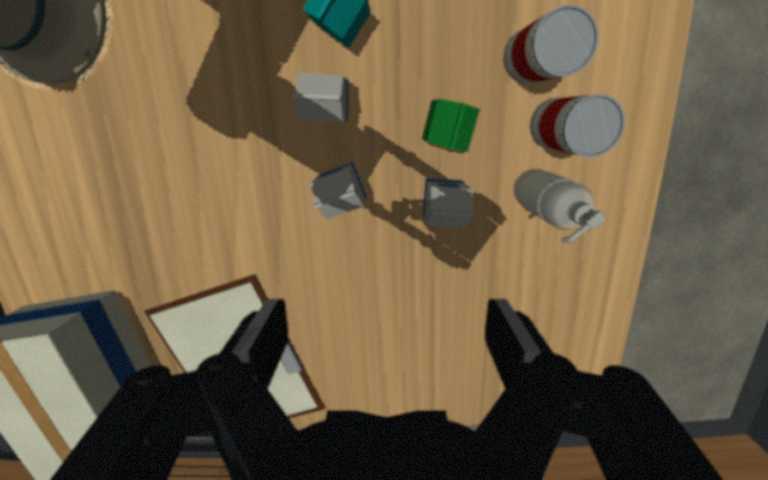

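The wrist view shows milk cartons at about (323,98), (340,190) and (448,203) in view pixels, clear of the tins and the bottle. I'll enlarge it to read the fin ends.

Run:
```python
from h import *
im=cv2.imread("pics/raw_w2.png")
cv2.imwrite("pics/w2c.png",cv2.resize(cv2.convertScaleAbs(im[55:195,235:405],alpha=1.5,beta=10),None,fx=4,fy=4,interpolation=cv2.INTER_CUBIC))
```

```text
(no output)
```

View pics/w2c.png

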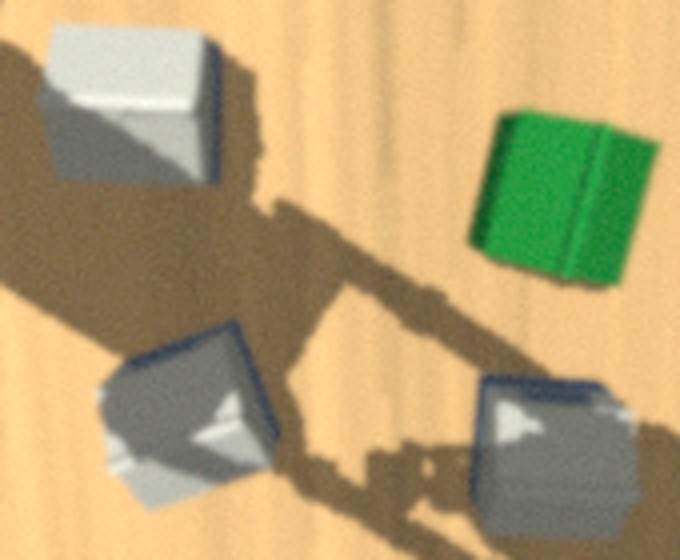

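The crop shows carton A's eaves at (52,27), (207,33), (215,183), (60,180), B's at (101,392), (230,336), (276,465), (150,508), and C's at (486,396), (618,397), (622,540), (490,540).

Run:
```python
from h import *
s=manip.get_state();c=cam("wrist",s)
f=lambda p:np.array(p,float)/4+[235,55]
E=dict(A=[(52,27),(207,33),(215,183),(60,180)],B=[(101,392),(230,336),(276,465),(150,508)],C=[(486,396),(618,397),(622,540),(490,540)])
F=dict(A=[(40,97),(195,105)],B=[(112,468),(250,415)],C=[(475,488),(638,492)])
for k in E:
    q=ray(c,f(E[k]),.076);v=q[1]-q[0]+q[2]-q[3];g=ray(c,f(F[k]),.107)
    print(k,q.mean(0).round(4),"ang",np.degrees(np.arctan2(v[1],v[0])).round(1),"sides",np.linalg.norm(np.diff(q,axis=0),axis=1).round(3),"fin",g.mean(0).round(4),np.degrees(np.arctan2(*(g[1]-g[0])[1::-1])).round(1))
R=rot(s)
print("tool y ang",np.degrees(np.arctan2(R[1,1],R[0,1])))
```

```text
A [ 0.4206 -0.1541  0.076 ] ang -3.8 sides [0.059 0.055 0.061] fin [ 0.4204 -0.1532  0.107 ] -5.1
B [ 0.4327 -0.2806  0.076 ] ang 19.2 sides [0.059 0.057 0.058] fin [ 0.4334 -0.2797  0.107 ] 19.1
C [ 0.5858 -0.3044  0.076 ] ang -2.1 sides [0.055 0.063 0.057] fin [ 0.5816 -0.3044  0.107 ] -3.3
tool y ang -1.990547738005614
```

Run:
```python
from h import *
im,c,s=snap("top","t2.png",(145,110,300,285),3.4)
print(todelta([.4206,-.1545,.053]),s["position"].round(4))
a=cv2.imread("pics/t2.png");cv2.imwrite("pics/t2.png",cv2.convertScaleAbs(a,alpha=1.5,beta=10))
```

```text
[ 0.1256 -0.1034  0.456 ] [ 0.4996 -0.2584  0.4176]
```

View pics/t2.png

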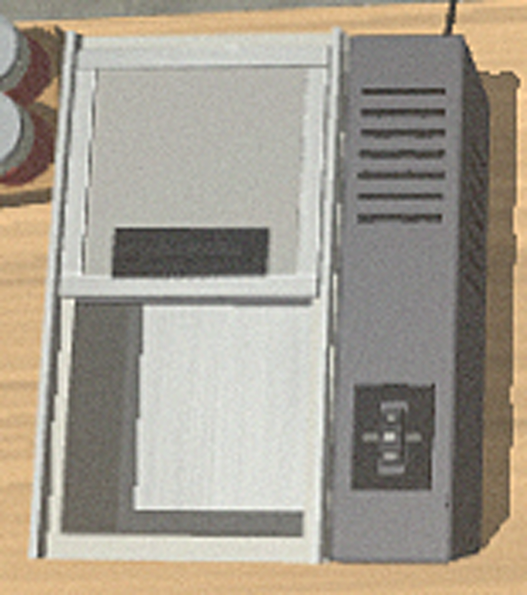

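The lid is fully back. The well's rim corners in the crop are about (62,533), (303,536), (316,303) and (76,303).

Run:
```python
from h import *
c=cam("top");f=lambda p:np.array(p,float)/3.4+[145,110]
q=ray(c,f([(62,533),(303,536)]),.19);print(q.round(4))
print(ray(c,f([(76,300),(316,300)]),.203).round(4))
print(ray(c,f([(135,510),(303,512)]),.078).round(4))
```

```text
[[0.4317 0.3897 0.19  ]
 [0.4253 0.1919 0.19  ]]
[[0.6197 0.3777 0.203 ]
 [0.613  0.1786 0.203 ]]
[[0.4491 0.3748 0.078 ]
 [0.444  0.2221 0.078 ]]
```

Call:
move_arm(
  deltas=[
    [[0.06,-0.05,0.05,0.02,-1],[0.12,-0.1,0.1,0.02,-1],[0.126,-0.103,0.15,0.02,-1],[0.126,-0.103,0.21,0.02,-1],[0.126,-0.103,0.27,0.02,-1],[0.126,-0.103,0.33,0.02,-1],[0.126,-0.103,0.38,0.02,-1],[0.126,-0.103,0.42,0.02,-1],[0.126,-0.103,0.44,0.02,-1],[0.126,-0.103,0.456,0.02,-1],[0.126,-0.103,0.456,0.02,-1]],
  ],
)

```text
clock: 8.35
position: [0.4197, -0.1538, 0.0516]
ee_rot: [-0.002, 0.733, 0.68, -0.0]
contact_force: [-0.5, -0.0, -0.2]
width: 0.0854
gripper_force: 0.0
```

Call:
move_arm(
  deltas=[
    [[0,0,0,0,0],[0,0,0,0,1],[0,0,0,0,1],[0,0,0,0,1],[0,0,0,0,1],[0,0,0,0,1]],
  ],
  squeeze=40,
)

```text
clock: 8.95
position: [0.4211, -0.1558, 0.054]
ee_rot: [0.001, 0.734, 0.679, 0.001]
contact_force: [-0.8, 1.9, 7.8]
width: 0.0565
gripper_force: 44.1
```

Call:
move_arm(
  deltas=[
    [[0,0,-0.01,0,1],[0,0,-0.05,0,1],[0,0,-0.11,0,1],[0,0,-0.17,0,1],[0,0,-0.23,0,1],[0,0,-0.29,0,1],[0.04,0.008,-0.34,0,1],[0.09,0.017,-0.34,-0.02,1],[0.14,0.026,-0.34,-0.02,1],[0.19,0.036,-0.34,-0.02,1],[0.24,0.046,-0.34,-0.02,1],[0.29,0.055,-0.34,-0.02,1]],
  ],
)

```text
clock: 10.15
position: [0.4821, 0.0735, 0.325]
ee_rot: [0.0, 0.72, 0.694, -0.0]
contact_force: [1.2, -1.0, -1.7]
width: 0.0564
gripper_force: 44.5
```

Run:
```python
from h import *
s=manip.get_state();print(s["position"].round(4),s["width"],todelta([.557,.341,.33]),todelta([.557,.341,.133]))
```

```text
[0.4821 0.0735 0.325 ] 0.05641428154417342 [ 0.3376  0.0815 -0.0063] [0.3376 0.0814 0.24  ]
```

Call:
move_arm(
  deltas=[
    [[0.05,0.012,0,0,1],[0.1,0.024,0,0,1],[0.15,0.036,0,0,1],[0.2,0.048,0,0,1],[0.25,0.06,0,0,1],[0.3,0.073,0,0,1],[0.33,0.08,0,0,1],[0.338,0.081,0.02,0,1],[0.338,0.081,0.06,0,1],[0.338,0.081,0.11,0,1],[0.338,0.081,0.16,0,1],[0.338,0.081,0.2,0,1]],
  ],
)

```text
clock: 11.35
position: [0.5556, 0.3392, 0.1623]
ee_rot: [-0.0, 0.72, 0.694, -0.001]
contact_force: [0.1, -0.5, -4.0]
width: 0.0565
gripper_force: 44.4
```

Call:
move_arm(
  deltas=[
    [[0,0,0,0,1],[0,0,0,0,1]],
  ],
)

```text
clock: 11.55
position: [0.5569, 0.3399, 0.1651]
ee_rot: [-0.0, 0.72, 0.694, -0.0]
contact_force: [0.3, 0.8, -2.2]
width: 0.0572
gripper_force: 44.4
```

Call:
move_arm(
  deltas=[
    [[0,0,0.015,0,1],[0,0,0.028,0,1],[0,0,0.034,0,1],[0,0,0.037,0,1],[0,0,0.039,0,1],[0,0,0.041,0,1],[0,0,0.041,0,1]],
  ],
)

```text
clock: 12.25
position: [0.557, 0.34, 0.1322]
ee_rot: [0.0, 0.72, 0.694, 0.0]
contact_force: [-1.1, -0.1, -3.0]
width: 0.0566
gripper_force: 44.8
```

Call:
move_arm(
  deltas=[
    [[0,0,0.001,0,1],[0,0,0.002,0,1],[0,0,0.003,0,1],[0,0,0.003,0,1]],
  ],
)

```text
clock: 12.65
position: [0.557, 0.3401, 0.1321]
ee_rot: [0.0, 0.72, 0.694, 0.001]
contact_force: [-1.6, 0.0, 8.2]
width: 0.0567
gripper_force: 45.8
```

Call:
move_arm(
  deltas=[
    [[0,0,0,0,-0.55],[0,0,0,0,-0.6],[0,0,0,0,-0.65],[0,0,-0.01,0,-0.65],[0,0,-0.03,0,-0.65],[0,0,-0.08,0,-0.65],[0,0,-0.14,0,-0.65],[0,0,-0.2,0,-1],[0,0,-0.26,0,-1]],
  ],
)

```text
clock: 13.55
position: [0.5568, 0.34, 0.3402]
ee_rot: [0.0, 0.72, 0.694, 0.001]
contact_force: [1.2, -0.2, 0.3]
width: 0.0854
gripper_force: 0.0
```

Run:
```python
from h import *
s=manip.get_state();print(s["position"].round(4),s["contact_force"].round(1))
print(todelta([.4327,-.2806,.33]))
R=rot(s);print(R.round(3).tolist())
```

```text
[0.5568 0.34   0.3402] [ 1.2 -0.2  0.3]
[-0.7808 -0.1273  0.0119]
[[0.036, 0.999, 0.002], [0.999, -0.036, 0.001], [0.001, 0.002, -1.0]]
```

Call:
move_arm(
  deltas=[
    [[-0.06,-0.01,-0.02,0,-1],[-0.12,-0.02,-0.02,0,-1],[-0.18,-0.03,-0.02,0,-1],[-0.24,-0.04,-0.02,0,-1],[-0.3,-0.049,-0.02,0,-1],[-0.36,-0.059,-0.02,0,-1],[-0.42,-0.068,-0.02,0,-1],[-0.48,-0.078,-0.02,0,-1],[-0.54,-0.088,-0.02,0,-1],[-0.54,-0.088,-0.02,0,-1]],
  ],
)

```text
clock: 14.55
position: [0.4701, -0.095, 0.3542]
ee_rot: [0.002, 0.722, 0.691, -0.001]
contact_force: [0.8, -0.3, 0.2]
width: 0.0857
gripper_force: 0.0
```

```bash
cat >> h.py <<'E'
def whites(f):
    im,c,s=snap("top",f);hsv=cv2.cvtColor(im,cv2.COLOR_BGR2HSV)
    m=((hsv[...,1]<50)&(hsv[...,2]>80)).astype(np.uint8)*255
    n,l,st,ce=cv2.connectedComponentsWithStats(m)
    for i in range(1,n):
        if st[i,4]>60 and 300<ce[i][0]<460 and 140<ce[i][1]<320:print(st[i],ce[i].round(1),ray(c,[ce[i]],.09).round(3))
    print(s["position"].round(4),s["clock"])
E
python3 -c "
from h import *
whites('t3.png');print(todelta([.4327,-.2806,.33]))"
```

```text
[359 140  25  26 496] [370.6 152.5] [[ 0.761 -0.202  0.09 ]]
[391 149  28  27 419] [402.8 161. ] [[ 0.731 -0.3    0.09 ]]
[327 156  26  26 500] [339.4 168.1] [[ 0.715 -0.105  0.09 ]]
[398 198  19  21 356] [407.  208.3] [[ 0.585 -0.303  0.09 ]]
[295 200  27  58 458] [307.3 228.7] [[ 0.533 -0.002  0.09 ]]
[ 309  205   73   72 2509] [345.  241.2] [[ 0.492 -0.113  0.09 ]]
[370 225  26  58 434] [383.1 254.5] [[ 0.449 -0.224  0.09 ]]
[393 249  21  24 332] [402.9 261.4] [[ 0.427 -0.282  0.09 ]]
[ 0.4701 -0.095   0.3542] 14.55
[-0.2375 -0.0376  0.0303]
```

Call:
move_arm(
  deltas=[
    [[-0.06,-0.01,0,-0.06,-1],[-0.12,-0.02,0,-0.12,-1],[-0.18,-0.03,0,-0.177,-1],[-0.237,-0.038,0.04,-0.177,-1],[-0.237,-0.038,0.1,-0.177,-1],[-0.237,-0.038,0.16,-0.177,-1],[-0.237,-0.038,0.22,-0.177,-1],[-0.237,-0.038,0.28,-0.177,-1],[-0.237,-0.038,0.32,-0.177,-1],[-0.237,-0.038,0.35,-0.177,-1],[-0.237,-0.038,0.375,-0.177,-1],[-0.237,-0.038,0.375,-0.177,-1]],
  ],
)

```text
clock: 15.8
position: [0.4332, -0.2751, 0.0514]
ee_rot: [-0.003, 0.579, 0.815, 0.001]
contact_force: [-0.9, 0.5, -0.1]
width: 0.0851
gripper_force: 0.0
```

Call:
move_arm(
  deltas=[
    [[0,0,0,0,0],[0,0,0,0,1],[0,0,0,0,1],[0,0,0,0,1],[0,0,0,0,1],[0,0,0,0,1]],
  ],
  squeeze=40,
)

```text
clock: 16.4
position: [0.4349, -0.2782, 0.0552]
ee_rot: [0.002, 0.579, 0.815, 0.0]
contact_force: [0.6, 0.6, 6.2]
width: 0.0567
gripper_force: 44.1
```

```bash
python3 -c "
from h import *
s=manip.get_state();print(s['position'].round(4),rot(s).round(3).tolist(),todelta([.553,.232,.33]))"
```

```text
[ 0.4349 -0.2782  0.0552] [[-0.328, 0.945, 0.003], [0.945, 0.328, -0.002], [-0.003, 0.002, -1.0]] [ 0.553   0.3497 -0.3441]
```

Call:
move_arm(
  deltas=[
    [[0,0,-0.01,0,1],[0,0,-0.05,0,1],[0,0,-0.11,0,1],[0,0,-0.17,0,1],[0,0,-0.23,0,1],[0,0,-0.29,0,1],[0.04,0.026,-0.34,0.03,1],[0.09,0.057,-0.345,0.08,1],[0.14,0.089,-0.345,0.13,1],[0.19,0.12,-0.345,0.177,1],[0.24,0.152,-0.345,0.177,1],[0.29,0.184,-0.345,0.177,1]],
  ],
)

```text
clock: 17.6
position: [0.496, -0.0082, 0.3298]
ee_rot: [-0.0, 0.72, 0.694, 0.0]
contact_force: [0.6, -1.3, -3.4]
width: 0.0567
gripper_force: 44.2
```

```bash
python3 -c "
from h import *
s=manip.get_state();print(s['position'].round(4),rot(s).round(3).tolist(),todelta([.553,.233,.33]))"
```

```text
[ 0.496  -0.0082  0.3298] [[0.036, 0.999, -0.0], [0.999, -0.036, 0.0], [0.0, -0.0, -1.0]] [ 3.039e-01  6.020e-02 -2.000e-04]
```

Call:
move_arm(
  deltas=[
    [[0.05,0.01,0,0,1],[0.1,0.02,0,0,1],[0.15,0.03,0,0,1],[0.2,0.04,0,0,1],[0.25,0.05,0,0,1],[0.29,0.058,0,0,1],[0.303,0.06,0,0,1],[0.303,0.06,0.03,0,1],[0.303,0.06,0.07,0,1],[0.303,0.06,0.12,0,1],[0.303,0.06,0.17,0,1],[0.303,0.06,0.21,0,1]],
  ],
)

```text
clock: 18.8
position: [0.5517, 0.2292, 0.1595]
ee_rot: [-0.001, 0.72, 0.694, -0.001]
contact_force: [-0.7, 0.6, -2.2]
width: 0.0568
gripper_force: 44.2
```

Call:
move_arm(
  deltas=[
    [[0,0,0.01,0,1],[0,0,0.02,0,1],[0,0,0.026,0,1],[0,0,0.028,0,1],[0,0,0.03,0,1],[0,0,0.032,0,1],[0,0,0.032,0,1]],
  ],
)

```text
clock: 19.5
position: [0.5534, 0.2304, 0.1365]
ee_rot: [0.0, 0.72, 0.694, 0.0]
contact_force: [0.8, 0.3, -2.7]
width: 0.0568
gripper_force: 44.1
```

Floor contact is expected at about 0.133.

Call:
move_arm(
  deltas=[
    [[0,0,0.002,0,1],[0,0,0.003,0,1],[0,0,0.004,0,1],[0,0,0.005,0,1],[0,0,0.006,0,1],[0,0,0.007,0,1],[0,0,0.007,0,1]],
  ],
)

```text
clock: 20.2
position: [0.5532, 0.2305, 0.1332]
ee_rot: [0.0, 0.72, 0.694, 0.001]
contact_force: [-4.1, -0.4, 11.9]
width: 0.0567
gripper_force: 45.9
```

Call:
move_arm(
  deltas=[
    [[0,0,-0.001,0,-0.55],[0,0,-0.001,0,-0.6],[0,0,-0.001,0,-0.65],[0,0,-0.01,0,-0.65],[0,0,-0.03,0,-0.65],[0,0,-0.08,0,-0.65],[0,0,-0.14,0,-0.65],[0,0,-0.2,0,-1],[0,0,-0.26,0,-1],[-0.05,0,-0.26,0,-1],[-0.1,0,-0.26,0,-1],[-0.15,0,-0.26,0,-1]],
  ],
)

```text
clock: 21.4
position: [0.5492, 0.1094, 0.3394]
ee_rot: [0.001, 0.719, 0.695, 0.001]
contact_force: [0.3, -0.5, -0.2]
width: 0.0856
gripper_force: 0.0
```

```bash
python3 -c "
from h import *
whites('t4.png');print(todelta([.5845,-.3044,.33]))"
```

```text
[359 140  25  26 496] [370.6 152.4] [[ 0.762 -0.202  0.09 ]]
[389 149  30  27 449] [402.3 161.4] [[ 0.73  -0.298  0.09 ]]
[327 156  26  26 503] [339.4 168.1] [[ 0.715 -0.104  0.09 ]]
[397 198  20  21 362] [407.  208.2] [[ 0.585 -0.303  0.09 ]]
[0.5492 0.1094 0.3394] 21.4
[-0.5068  0.0648  0.0156]
```

Call:
move_arm(
  deltas=[
    [[-0.06,0.008,0,0,-1],[-0.12,0.016,0,0,-1],[-0.18,0.024,0,0,-1],[-0.24,0.032,0,0,-1],[-0.3,0.04,0,0,-1],[-0.36,0.048,0,0,-1],[-0.42,0.056,0,0,-1],[-0.48,0.063,0,0.005,-1],[-0.507,0.065,0,0.005,-1],[-0.507,0.065,0.05,0.005,-1],[-0.507,0.065,0.1,0.005,-1],[-0.507,0.065,0.15,0.005,-1]],
  ],
)

```text
clock: 22.65
position: [0.5867, -0.2967, 0.2177]
ee_rot: [0.001, 0.723, 0.69, 0.001]
contact_force: [0.0, -0.1, -0.5]
width: 0.0855
gripper_force: 0.0
```

```bash
python3 -c "
from h import *
s=manip.get_state();print(s['position'].round(4),rot(s).round(3).tolist(),todelta([.5845,-.3044,.053]))"
```

```text
[ 0.5867 -0.2967  0.2177] [[0.047, 0.999, 0.002], [0.999, -0.047, -0.0], [-0.0, 0.002, -1.0]] [-0.0096 -0.0026  0.2058]
```

Call:
move_arm(
  deltas=[
    [[-0.004,-0.001,0.05,0,-1],[-0.004,-0.001,0.1,0,-1],[-0.004,-0.001,0.14,0,-1],[-0.004,-0.001,0.17,0,-1],[-0.004,-0.001,0.19,0,-1],[-0.004,-0.001,0.2,0,-1],[-0.004,-0.001,0.2,0,-1],[-0.004,-0.001,0.2,0,-1]],
  ],
)

```text
clock: 23.45
position: [0.5862, -0.3001, 0.0594]
ee_rot: [0.001, 0.723, 0.691, 0.0]
contact_force: [-0.4, 0.2, 0.3]
width: 0.0852
gripper_force: 0.0
```

Call:
move_arm(
  deltas=[
    [[0,0,0,0,0],[0,0,0,0,1],[0,0,0,0,1],[0,0,0,0,1],[0,0,0,0,1],[0,0,0,0,1]],
  ],
  squeeze=40,
)

```text
clock: 24.05
position: [0.5862, -0.3003, 0.06]
ee_rot: [0.001, 0.723, 0.691, 0.0]
contact_force: [1.2, 0.6, 5.8]
width: 0.057
gripper_force: 41.1
```

```bash
python3 -c "
from h import *
s=manip.get_state();print(s['position'].round(4),rot(s).round(3).tolist(),todelta([.487,.288,.34]))"
```

```text
[ 0.5862 -0.3003  0.06  ] [[0.046, 0.999, 0.002], [0.999, -0.046, -0.001], [-0.001, 0.002, -1.0]] [ 0.7285 -0.1571 -0.3512]
```

Call:
move_arm(
  deltas=[
    [[0,0,0,0,-1],[0,0,0,0,-1],[0,0,0,0,-1],[-0.003,0,0.005,0,-1],[-0.003,0,0.009,0,-1],[-0.003,0,0.009,0,0],[-0.003,0,0.009,0,1],[-0.003,0,0.009,0,1],[-0.003,0,0.009,0,1],[-0.003,0,0.009,0,1]],
  ],
  squeeze=45,
)

```text
clock: 25.05
position: [0.5863, -0.3027, 0.0523]
ee_rot: [0.001, 0.723, 0.69, 0.001]
contact_force: [1.6, -0.7, 4.8]
width: 0.0568
gripper_force: 49.0
```

Call:
move_arm(
  deltas=[
    [[0,0,-0.01,0,1],[0,0,-0.05,0,1],[0,0,-0.11,0,1],[0,0,-0.17,0,1],[0,0,-0.23,0,1],[0,0,-0.29,0,1],[0.04,-0.008,-0.34,0,1],[0.09,-0.019,-0.355,0,1],[0.14,-0.03,-0.355,-0.005,1],[0.19,-0.041,-0.355,-0.005,1],[0.24,-0.052,-0.355,-0.005,1],[0.29,-0.062,-0.355,-0.005,1]],
  ],
)

```text
clock: 26.25
position: [0.5448, -0.0666, 0.3344]
ee_rot: [-0.001, 0.72, 0.694, -0.001]
contact_force: [0.3, -0.3, -2.3]
width: 0.0564
gripper_force: 49.1
```

Call:
move_arm(
  deltas=[
    [[0.05,-0.01,0,0,1],[0.1,-0.021,0,0,1],[0.15,-0.032,0,0,1],[0.2,-0.043,0,0,1],[0.25,-0.054,0,0,1],[0.3,-0.065,0,0,1],[0.35,-0.075,0,0,1],[0.4,-0.086,0,0,1],[0.4,-0.086,0,0,1],[0.4,-0.086,0,0,1]],
  ],
)

```text
clock: 27.25
position: [0.4882, 0.2543, 0.3343]
ee_rot: [-0.0, 0.719, 0.695, -0.002]
contact_force: [-0.8, -0.4, -2.9]
width: 0.0568
gripper_force: 49.1
```

```bash
python3 -c "
from h import *
s=manip.get_state();print(s['position'].round(4),rot(s).round(3).tolist(),todelta([.487,.288,.15]))"
```

```text
[0.4882 0.2543 0.3343] [[0.034, 0.999, -0.002], [0.999, -0.034, -0.002], [-0.002, -0.002, -1.0]] [ 0.0425 -0.0023  0.2303]
```

Call:
move_arm(
  deltas=[
    [[0.04,-0.002,0,0,1],[0.04,-0.002,0,0,1],[0.04,-0.002,0.03,0,1],[0.04,-0.002,0.08,0,1],[0.04,-0.002,0.13,0,1],[0.04,-0.002,0.18,0,1],[0.04,-0.002,0.22,0,1],[0.04,-0.002,0.24,0,1],[0.04,-0.002,0.248,0,1],[0.04,-0.002,0.25,0,1],[0.04,-0.002,0.25,0,1]],
  ],
)

```text
clock: 28.35
position: [0.4904, 0.2851, 0.1357]
ee_rot: [0.001, 0.72, 0.694, 0.001]
contact_force: [4.1, -1.0, -3.4]
width: 0.0568
gripper_force: 53.5
```

Run:
```python
from h import *
im,c,s=snap("wrist","w5.png",(0,0,640,400),1.2)
print(s["position"].round(4),s["contact_force"].round(1),s["moment"].round(2),s["gripper_force"])
cv2.imwrite("pics/w5.png",cv2.convertScaleAbs(cv2.imread("pics/w5.png"),alpha=1.6,beta=15))
```

```text
[0.4904 0.2851 0.1357] [ 4.1 -1.  -3.4] [-0.1  -0.57  0.04] 53.480549454689026
```

View pics/w5.png

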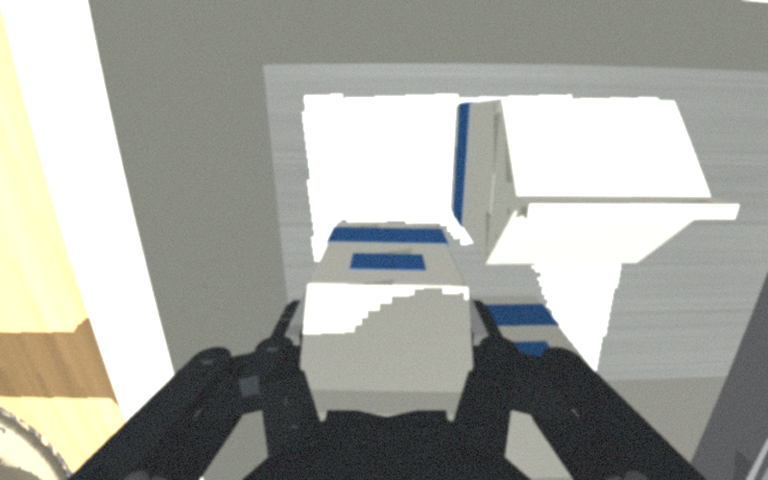

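The view shows the carton held mid-well, with A on the right at (600,180) and B below at (520,330). The front finger's linkage is touching the front rim edge near (175,360), so I'll shift a few mm in +x.

Call:
move_arm(
  deltas=[
    [[0,0.003,-0.005,0,1],[0,0.006,-0.005,0,1],[0,0.006,-0.005,0,1],[0,0.006,0,0,1],[0,0.006,0,0,1]],
  ],
)

```text
clock: 28.9
position: [0.4926, 0.2857, 0.1346]
ee_rot: [-0.0, 0.72, 0.694, -0.001]
contact_force: [-0.4, 0.2, -2.9]
width: 0.0564
gripper_force: 53.0
```

Clear now. Lowering the last few mm.

Call:
move_arm(
  deltas=[
    [[0,0,0.002,0,1],[0,0,0.004,0,1],[0,0,0.005,0,1],[0,0,0.006,0,1],[0,0,0.007,0,1],[0,0,0.008,0,1],[0,0,0.008,0,1]],
  ],
)

```text
clock: 29.6
position: [0.4936, 0.2859, 0.1303]
ee_rot: [0.0, 0.72, 0.694, 0.0]
contact_force: [-0.9, -0.7, 5.5]
width: 0.0564
gripper_force: 53.9
```

Call:
move_arm(
  deltas=[
    [[0,0.001,0,0,-0.42],[0,0.001,0,0,-0.45],[0,0.001,0,0,-0.47],[0,0.001,0,0,-0.47],[0,0.001,-0.006,0,-0.47],[0,0.001,-0.015,0,-0.47],[0,0.001,-0.03,0,-0.47],[0,0.001,-0.05,0,-0.47]],
  ],
)

```text
clock: 30.4
position: [0.4942, 0.2857, 0.1694]
ee_rot: [-0.0, 0.72, 0.694, -0.0]
contact_force: [0.0, 0.0, -0.2]
width: 0.0632
gripper_force: 0.0
```

Call:
move_arm(
  deltas=[
    [[0,0,-0.03,0,-0.47],[0,0,-0.08,0,-0.5],[0,0,-0.14,0,-0.5],[0,0,-0.19,0,-0.5],[0,0.02,-0.22,0,-0.5],[0,0.02,-0.22,0,-0.5]],
  ],
)

```text
clock: 31.0
position: [0.5133, 0.2858, 0.3502]
ee_rot: [0.002, 0.72, 0.694, 0.005]
contact_force: [0.3, -0.4, -0.6]
width: 0.0639
gripper_force: 0.0
```

Run:
```python
from h import *
im,c,s=snap("wrist","w6.png",(0,0,640,400),1.2)
print(s["position"].round(4),s["contact_force"].round(1),rot(s).round(3).tolist())
cv2.imwrite("pics/w6.png",cv2.convertScaleAbs(cv2.imread("pics/w6.png"),alpha=1.4,beta=10))
whites("t6.png")
print(todelta([.6575,.2835,.2175]))
```

```text
[0.5133 0.2858 0.3502] [ 0.3 -0.4 -0.6] [[0.036, 0.999, 0.01], [0.999, -0.037, 0.004], [0.004, 0.01, -1.0]]
[359 140  25  26 499] [370.6 152.5] [[ 0.761 -0.202  0.09 ]]
[389 149  30  27 456] [402.2 161.5] [[ 0.73  -0.298  0.09 ]]
[327 156  26  26 509] [339.4 168.2] [[ 0.715 -0.104  0.09 ]]
[0.5115 0.2854 0.3474] 31.05
[0.0045 0.1839 0.16  ]
```

View pics/w6.png

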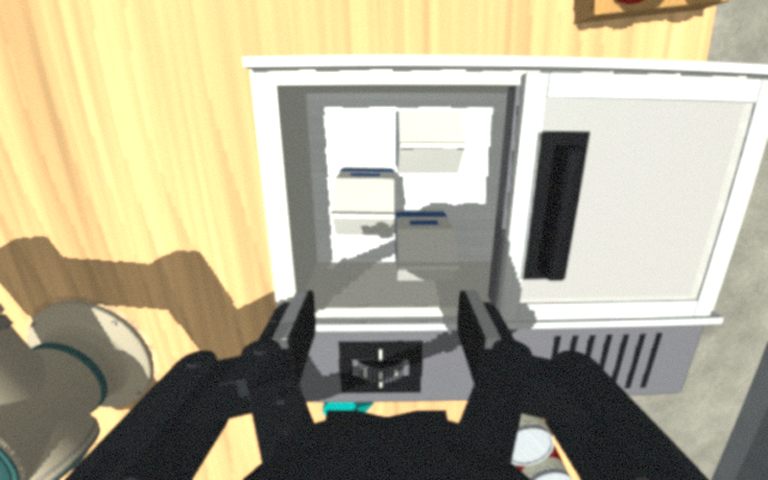

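All three cartons stand upright in the well and the lid is still fully back. Now I'll regrip the handle and shut it.

Call:
move_arm(
  deltas=[
    [[0.004,0.05,0,0,-0.4],[0.004,0.1,0,0,-0.4],[0.004,0.15,0,0,-0.4],[0.004,0.182,0,0,-0.4],[0.004,0.182,0.03,0,-0.4],[0.004,0.182,0.08,0,-0.4],[0.004,0.182,0.12,0,-0.4],[0.004,0.182,0.15,0,-0.4],[0.004,0.182,0.162,0,-0.4],[0.004,0.182,0.162,0,-0.4]],
  ],
  squeeze=40,
)

```text
clock: 32.1
position: [0.6543, 0.2829, 0.2125]
ee_rot: [-0.001, 0.72, 0.694, -0.003]
contact_force: [-0.0, -0.4, 1.2]
width: 0.0601
gripper_force: 0.0
```

Call:
move_arm(
  deltas=[
    [[0,0,0,0,0.2],[0,0,0,0,1],[0,0,0,0,1],[0,0,0,0,1],[0,0,0,0,1],[0,0,0,0,1],[0,0,0,0,1],[0,0,0,0,1]],
  ],
)

```text
clock: 32.9
position: [0.6564, 0.2835, 0.2172]
ee_rot: [0.0, 0.72, 0.694, 0.001]
contact_force: [-1.2, -0.1, 5.1]
width: 0.0154
gripper_force: 41.8
```

Call:
move_arm(
  deltas=[
    [[0,-0.02,0,0,1],[0,-0.045,0,0,1],[0,-0.07,0,0,1],[0,-0.095,0,0,1],[0,-0.12,0,0,1],[0,-0.145,0,0,1],[0,-0.17,0,0,1],[0,-0.195,0,0,1],[0,-0.215,0,0,1],[0,-0.23,0,0,1],[0,-0.24,0,0,1],[0,-0.245,0,0,1]],
  ],
)

```text
clock: 34.1
position: [0.4613, 0.29, 0.2172]
ee_rot: [0.002, 0.72, 0.694, 0.002]
contact_force: [2.8, -2.7, 5.7]
width: 0.0151
gripper_force: 42.0
```

Call:
move_arm(
  deltas=[
    [[0,-0.004,0,0,1],[0,-0.008,0,0,1],[0,-0.011,0,0,1],[0,-0.014,0,0,1],[0,-0.017,0,0,1],[0,-0.02,0,0,1],[0,-0.02,0,0,1]],
  ],
)

```text
clock: 34.8
position: [0.4517, 0.2904, 0.2172]
ee_rot: [0.006, 0.72, 0.694, 0.006]
contact_force: [16.0, -1.8, -0.5]
width: 0.015
gripper_force: 41.9
```

Call:
move_arm(
  deltas=[
    [[0,0.007,0,0,1],[0,0.008,0,0,0.2],[0,0.008,0,0,0.1],[0,0.008,0,0,0],[0,0.008,0,0,0],[0,0.008,-0.04,0,0],[0,0.008,-0.09,0,0],[0,0.008,-0.14,0,0.5]],
  ],
)

```text
clock: 35.6
position: [0.4498, 0.2905, 0.328]
ee_rot: [-0.0, 0.72, 0.694, -0.001]
contact_force: [0.4, -0.4, 0.1]
width: 0.0292
gripper_force: 0.0
```

```bash
python3 -c "
from h import *
s=manip.get_state();print(s['position'].round(4),todelta([.5025,.062,.33]),todelta([.5025,.062,.25]))"
```

```text
[0.4498 0.2905 0.328 ] [-0.2831  0.076  -0.0024] [-0.2831  0.0761  0.0976]
```

Call:
move_arm(
  deltas=[
    [[-0.05,0.014,0,0,1],[-0.1,0.028,0,0,1],[-0.15,0.042,0,0,1],[-0.2,0.054,0,0,1],[-0.25,0.068,0,0,1],[-0.283,0.076,0,0,1],[-0.283,0.076,0.04,0,1],[-0.283,0.076,0.08,0,1],[-0.283,0.076,0.097,0,1],[-0.283,0.076,0.097,0,1],[-0.283,0.076,0.097,0,1]],
  ],
)

```text
clock: 36.7
position: [0.5033, 0.0623, 0.25]
ee_rot: [0.0, 0.72, 0.694, 0.0]
contact_force: [1.4, 1.0, 0.9]
width: 0.0001
gripper_force: 0.0
```

Run:
```python
from h import *
im,c,s=snap("wrist","w7.png")
print(s["position"].round(4),rot(s).round(3).tolist(),s["width"])
p=proj(c,[[.5025,.124,.202]])[0];print(p)
x,y=int(p[0]),int(p[1]);x0,y0=max(x-65,0),max(y-55,0)
print(x0,y0)
cv2.imwrite("pics/w7.png",cv2.resize(cv2.convertScaleAbs(im[y0:y0+110,x0:x0+130],alpha=1.5,beta=10),None,fx=5,fy=5,interpolation=cv2.INTER_CUBIC))
```

```text
[0.5033 0.0623 0.25  ] [[0.036, 0.999, 0.0], [0.999, -0.036, 0.0], [0.0, 0.0, -1.0]] 9.101056164948015e-05
[316.99041673 130.19843316]
251 75
```

View pics/w7.png

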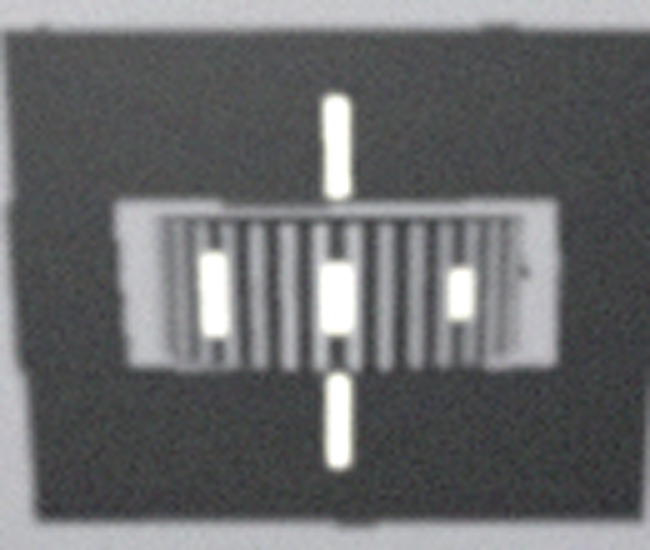

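The wheel view shows the bar between the ticks at crop (338,298), about 76 px long. The left bar is about 86 px and the right about 52 px, at roughly 8.1–8.4 px/mm. That fits 8, 10 and 6 mm, so setting 3, and it needs two clicks. I'll check this with grey profiles and locate the wheel.

Run:
```python
from h import *
im=cv2.imread("pics/raw_w7.png");g=cv2.cvtColor(im,cv2.COLOR_BGR2GRAY).astype(int)
s=manip.get_state();c=cam("wrist",s)
f=lambda p:np.array(p,float)/5+[251,75]
print("wheel",ray(c,f([(338,292)]),.202).round(4))
for nm,col,z in(("L",214,.198),("C",337,.202),("R",461,.198)):
    x=int(round(col/5+251));p=g[118:152,x-1:x+1].mean(1);print(nm,p.astype(int))
    hi=p[12:20].max();i=np.where(p>(hi+60)/2)[0]
    i=i[(i>=7)&(i<=26)];a,b=118+i[0]-.5,118+i[-1]+.5
    q=ray(c,[(x,a),(x,b)],z);print(a,b,np.linalg.norm(q[1]-q[0]).round(4))
print(todelta([.5025,.125,.25]))
```

```text
wheel [[0.5039 0.1219 0.202 ]]
L [ 76  56  56  62  59  61  77 129 181 203 206 207 208 207 207 205 204 207
 208 209 208 209 201 177 121  78  66  67  67  69  71  55  44  37]
125.5 141.5 0.0101
C [ 72  45  51  53  55  52  53  56  74 129 189 217 224 224 224 225 223 223
 224 223 224 221 198 148  89  55  48  50  52  57  65 102 157 192]
127.5 141.5 0.0087
R [ 71  52  54  56  55  58  56  59  58  74 117 164 186 190 192 192 190 190
 187 176 144  96  67  60  64  64  64  64  61  57  46  37  40  36]
128.5 138.5 0.0063
[ 0.0783 -0.0044  0.0009]
```

Setting 3 is confirmed (8.7 mm, with neighbours 10.1 and 6.3). I'll go above the wheel, just before its top, and descend.

Call:
move_arm(
  deltas=[
    [[0.04,-0.007,0,0,1],[0.075,-0.013,0,0,1],[0.075,-0.013,0,0,1],[0.075,-0.013,0.02,0,1],[0.075,-0.013,0.035,0,1],[0.075,-0.013,0.042,0,1],[0.075,-0.013,0.045,0,1],[0.075,-0.013,0.045,0,1]],
  ],
)

```text
clock: 37.55
position: [0.495, 0.1222, 0.2136]
ee_rot: [-0.0, 0.72, 0.694, -0.0]
contact_force: [0.8, 1.1, 0.8]
width: -0.0001
gripper_force: 0.0
```

Call:
move_arm(
  deltas=[
    [[0,0,0.001,0,1],[0,0,0.002,0,1],[0,0,0.003,0,1],[0,0,0.004,0,1],[0,0,0.004,0,1]],
  ],
)

```text
clock: 38.05
position: [0.4949, 0.1225, 0.2105]
ee_rot: [-0.0, 0.72, 0.694, 0.0]
contact_force: [0.2, -0.2, 0.2]
width: -0.0002
gripper_force: 0.0
```

Call:
move_arm(
  deltas=[
    [[0,0,0.001,0,1],[0,0,0.002,0,1],[0,0,0.0025,0,1],[0,0,0.0025,0,1]],
  ],
)

```text
clock: 38.45
position: [0.4952, 0.1225, 0.2098]
ee_rot: [0.001, 0.72, 0.694, 0.001]
contact_force: [-1.8, 0.7, 6.9]
width: 0.0001
gripper_force: 3.3
```

Call:
move_arm(
  deltas=[
    [[0,0.005,0,0,1],[0,0.01,0,0,1],[0,0.015,0,0,1],[0,0.02,0,0,1],[0,0.022,0,0,1],[0,0.022,0,0,1]],
  ],
)

```text
clock: 39.05
position: [0.5134, 0.1219, 0.2096]
ee_rot: [0.001, 0.72, 0.694, 0.001]
contact_force: [0.5, -0.5, 4.4]
width: -0.0001
gripper_force: 2.4
```

Call:
move_arm(
  deltas=[
    [[0,0,-0.01,0,1],[0,0,-0.03,0,1],[-0.04,-0.01,-0.05,0,1],[-0.075,-0.01,-0.05,0,1],[-0.075,-0.01,-0.05,0,1],[-0.075,-0.01,-0.05,0,1]],
  ],
)

```text
clock: 39.65
position: [0.5023, 0.0621, 0.2487]
ee_rot: [-0.0, 0.72, 0.694, 0.0]
contact_force: [0.3, 0.2, 0.8]
width: 0.0002
gripper_force: 0.0
```

```bash
cat >> h.py <<'E'
def wheel(f,W=(.5039,.1219)):
    im,c,s=snap("wrist",f);x,y=proj(c,[[*W,.202]])[0].astype(int)
    g=cv2.cvtColor(im,cv2.COLOR_BGR2GRAY)
    n,l,st,ce=cv2.connectedComponentsWithStats((g[y-45:y+45,x-45:x+45]>140).astype(np.uint8))
    for i in range(1,n):
        if 8<st[i,4]<400:
            a=st[i];X=ce[i][0]+x-45;z=.202 if abs(ce[i][0]-45)<8 else .198
            q=ray(c,[(X,y-45+a[1]-.5),(X,y-45+a[1]+a[3]-.5)],z);print("bar dx",round(ray(c,[(X,ce[i][1]+y-45)],z)[0,0]-W[0],4),"len mm",(1e3*np.linalg.norm(q[1]-q[0])).round(1),"y",(q.mean(0)[1]-W[1]).round(4))
    cv2.imwrite("pics/"+f,cv2.resize(im[y-45:y+45,x-55:x+55],None,fx=5,fy=5,interpolation=cv2.INTER_CUBIC))
    print(s["position"].round(4),s["clock"])
E
python3 -c "
from h import *
wheel('w8.png')"
```

```text
bar dx -0.0002 len mm 11.6 y 0.0178
bar dx -0.0165 len mm 12.6 y 0.0
bar dx -0.0011 len mm 10.4 y -0.0003
bar dx 0.0146 len mm 8.2 y -0.0008
bar dx -0.0012 len mm 11.6 y -0.0158
[0.5023 0.0621 0.2487] 39.65
```

The wheel reads setting 4 (centre bar 10.4 mm). One more identical stroke.

Call:
move_arm(
  deltas=[
    [[0.04,-0.006,0,0,1],[0.075,-0.012,0,0,1],[0.075,-0.012,0,0,1],[0.075,-0.012,0.02,0,1],[0.075,-0.012,0.035,0,1],[0.075,-0.012,0.044,0,1],[0.075,-0.012,0.046,0,1],[0.075,-0.012,0.048,0,1],[0.075,-0.012,0.049,0,1],[0.075,-0.012,0.05,0,1],[0.075,-0.012,0.05,0,1]],
  ],
)

```text
clock: 40.8
position: [0.4953, 0.1223, 0.2098]
ee_rot: [0.001, 0.72, 0.694, 0.001]
contact_force: [-2.1, -0.5, 4.8]
width: 0.0001
gripper_force: 2.5
```

Call:
move_arm(
  deltas=[
    [[0,0.005,0,0,1],[0,0.01,0,0,1],[0,0.015,0,0,1],[0,0.02,0,0,1],[0,0.022,0,0,1],[0,0.022,0,0,1]],
  ],
)

```text
clock: 41.4
position: [0.5137, 0.1217, 0.2096]
ee_rot: [0.001, 0.72, 0.694, 0.001]
contact_force: [-0.2, -0.2, 5.0]
width: -0.0003
gripper_force: 2.4
```

Call:
move_arm(
  deltas=[
    [[0,0,-0.01,0,1],[0,0,-0.03,0,1],[-0.04,-0.01,-0.05,0,1],[-0.075,-0.01,-0.05,0,1],[-0.075,-0.01,-0.05,0,1],[-0.075,-0.01,-0.05,0,1]],
  ],
)

```text
clock: 42.0
position: [0.5023, 0.0621, 0.2487]
ee_rot: [-0.0, 0.72, 0.694, 0.0]
contact_force: [-0.3, 0.1, -0.4]
width: -0.0002
gripper_force: 0.0
```

```bash
python3 -c "
from h import *
wheel('w9.png')"
```

```text
bar dx -0.0002 len mm 11.6 y 0.0178
bar dx -0.0166 len mm 14.4 y 0.0003
bar dx -0.0011 len mm 12.9 y -0.0004
bar dx 0.0147 len mm 10.7 y -0.0008
bar dx -0.0012 len mm 11.6 y -0.0158
[0.5023 0.0621 0.2487] 42.0
```

The wheel reads setting 5. I'll raise the arm clear and take a last look at everything.

Call:
move_arm(
  deltas=[
    [[0,0,-0.06,0,1],[0,0,-0.12,0,1],[-0.05,0,-0.18,0,1],[-0.1,0,-0.18,0,1],[-0.15,-0.05,-0.18,0,1],[-0.2,-0.1,-0.18,0,1],[-0.2,-0.15,-0.18,0,1],[-0.2,-0.15,-0.18,0,1]],
  ],
)

```text
clock: 42.85
position: [0.3719, -0.093, 0.3929]
ee_rot: [-0.001, 0.721, 0.693, -0.001]
contact_force: [1.0, 0.3, 0.7]
width: 0.0003
gripper_force: 0.0
```

```bash
python3 -c "
from h import *
im,c,s=snap('top','t9.png',(145,100,445,300),2.6)
a=cv2.imread('pics/t9.png');cv2.imwrite('pics/t9.png',cv2.convertScaleAbs(a,alpha=1.5,beta=10));print(s['contact_force'].round(1))"
```

```text
[1.  0.3 0.7]
```

View pics/t9.png

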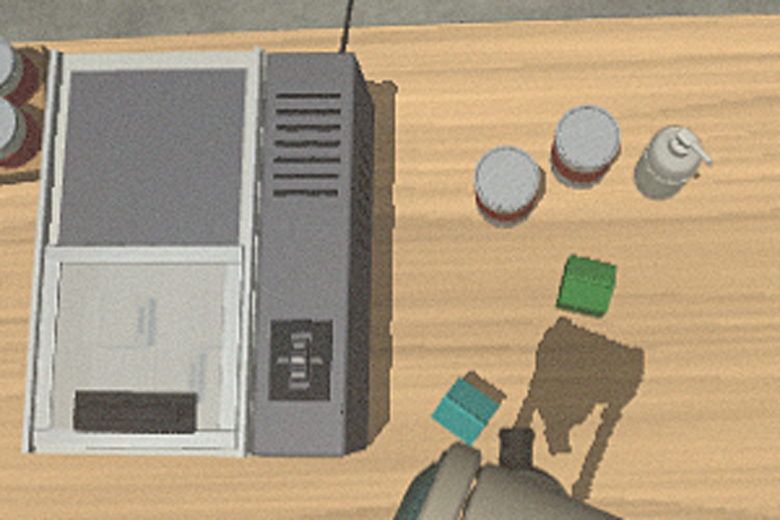

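The lid is shut at its stop, with its front edge at crop y≈432 and its handle at (135,411). No milk cartons remain on the table, and the tins, bottle and look-alikes haven't moved. Handing in.

```bash
python3 -c "
from rig import manip
print(manip.sign_off())"
```

```text
the job is handed in; nothing more can be done
None
```

The job is handed in: all three milk cartons on the table stand upright in the well, the lid is shut to its stop, the wheel reads setting 5, and the tins, pump bottle and look-alikes were not touched.

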